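Tip a plaster mould into the drying rack

ROBOT

A 6-joint arm with a two-finger parallel gripper is mounted at the origin on a cart in front of the work surface, level with it; the furniture and walls round the work are solid. World frame = base frame: x ahead of the robot, y to its left, z up, the work surface at z = 0. Lengths are in mm, angles in rad, forces in N, time in s.
With the tool pointing down it reaches from about 275 to 825 mm from the base axis. Payload 5.2 kg.
Tool frame: the origin (TCP) lies at the very end of the fingers, on their centre line; the grasp point (between the pads) lies 19 mm behind it; z points along the fingers, y is the line along which they close (so a half turn about z gives the same grasp; the last joint's range is limited). The gripper opens to 93 mm and grips with 3 to 60 N. Pads are 15 mm wide; open, the fingers measure 128 mm over their backs; the gripper's body (75 mm by 188 mm) begins 65 mm behind the grasp point.
Start: joints at [-1.393, 0.259, 1.535, -0, 1.348, -0.203], TCP at [204.436, -510.599, 218.653] pointing down, gripper open.
Joint ranges: [-3.14, 3.14], [-0.91, 2.08], [0.19, 2.58], [-1.22, 4.36], [0.22, 2.71], [-3.12, 3.12]. Speed limits (rad/s): [2.57, 2.57, 3.14, 3.14, 3.14, 3.14].

INTERFACE

Orientations are given as [roll, pitch, yaw] about the fixed x, y, z axes, in that order (R = Rz(yaw) Ry(pitch) Rx(roll)).
In Python, from bench import robot gives the robot as it stands. The module is installed in compiled form; this text tells all that it offers. Calls block until the motion is done:
- robot.move_ptp(position, orientation): joint-space move of the TCP to a pose.
- robot.move_linear(position, ori=None, speed=150, f_stop=None): straight line of the TCP; ori=None keeps the orientation; speed is the mean speed in mm/s. With f_stop (N) it stops when the force on the tool has changed by that much, and returns True; else False.
- robot.move_j(angles): joint-space move.
- robot.move_gripper(opening): opening from 0.0 (shut) to 1.0 (fully open); the grip force is fixed at half the most; returns when the fingers have stopped.
- robot.sleep(seconds).
- robot.inverse_kinematics(position, orientation): joint angles nearest the present ones, or None.
- robot.get_image(name): name is "scene" or "side" or "wrist"; returns a dict with "img" (384x512x3 uint8, blue, green, red), "fovy" (degrees; the focal length in pixels is half the picture's height over the tangent of half this angle, whatever the lens; pixels are square), "cx", "cy" (the principal point, pixels), "eye" and "orientation" of the camera in the world. Camera axes: x right, y down, z forward; pixel columns grow to the right and rows downward; lengths in mm; the calibration is good to about 2 mm. A picture is of the moment at which its call begins. There is no depth.
A pose or a line that the arm cannot do raises robot.MotionError and nothing moves.
- robot.hand_in(): hands the job in; it is judged then, once.
Readings, each from a call of its own:
- robot.current_t(): time.
- robot.current_qpos(): joint angles.
- robot.current_joint_vel(): joint speeds.
- robot.current_joint_efforts(): joint torques, N m.
- robot.current_tcp_pos(): TCP position.
- robot.current_eef_rot(): TCP orientation.
- robot.current_contact_force(): force on the tool from outside, world axes, zero at the start.
- robot.current_ft_torque(): the same for the moment, N m.
- robot.current_gripper_width(): opening from 0.0 (shut) to 1.0 (fully open).
- robot.current_finger_force(): force on a finger pad.
Only numpy, scipy, OpenCV 4.12 (cv2) and the standard library are available. Lean on these libraries where they do the work, as an engineer would, in place of code of your own. Each camera call takes 0.05 s, during which the arm holds its last target. There are 200 camera calls.

TASK

Put the big plaster mould away in the drying rack, lying on its side. It is too wide to pick up: keep it standing while you slide it square up to the rack's front edge, tip it over onto the lower board by pushing high on its face, then reach in under the slatted shelf and push it home so that its top end rests flush against the back rail. Never press hard on the mould, plaster bruises easily (stay under 40 N), and leave the pots on the shelf and the things round about where they stand.

Things in the scene. Friction and masses are not known exactly. Their poses are not given: they have to be found in the camera images.
- mould: White plaster casting mould, a closed block 100 mm (own x) by 130 mm (own y) by 150 mm tall (own z), 0.45 to 0.72 kg, centre of mass in the middle. Starts upright on the table, 35 to 60 mm short of the rack and up to 0.15 rad askew. Origin: centre of its underside; z points out of its top, which has a flat dark round mouth; x points from the robot's side to the rack.
- mould_toe (a point): Middle of the mould's lower edge on the rack side (50 mm along x from its origin, at the underside): the edge that must meet the rack. Friction is not known exactly (coefficient about 0.5 to 0.7): pushed high with nothing to stop this edge the mould may topple early; pushed 25 to 30 mm above the table it slides upright, at 4 to 14 N. A sudden rise to 15 or 20 N means that it is stopped; much more lifts its heel.
- mould_mouth (a point): Centre of the mould's top end, 150 mm up its z axis from its origin. This end lies against the back rail at the end.
- rack: Wooden two-tier drying rack, fixed. Origin: on the table, middle of the lower board's front edge; x points into the rack, y left, z up. Lower board: 340 mm wide, 12 mm thick, flat on the table; its square front face (x = 0) stops the mould's base. It is 155 mm deep up to the back rail. Posts 24 mm square stand just outside its two ends and carry the upper slatted shelf with pots.
- pivot_edge (a point): Middle of the lower board's upper front edge (rack x = 0, z = 12 mm). The mould tips about here. Push on its near face about 100 mm up and let the fingers rise with the face along its arc: fingers that slip down the face jam it. It overbalances at about 40 degrees of lean, falls onto the board by itself and then stands out 20 to 50 mm in front of this edge.
- shelf_front (a point): Middle of the lower front edge of the upper shelf: 40 mm nearer the robot than the lower board's front edge, 262 mm above the table (side bearers at the two ends go down to 240 mm). Slats' top at 272 mm. It hangs over the work: reach in from the robot's side with the tool tilted 35 to 45 degrees.
- back_rail (a point): Middle of the front face of the back rail at its foot, on the lower board's top (155 mm along rack x, 12 mm up). The rail is fixed and 30 mm high.
- cup_bisque: Unglazed cup 65 mm across, 67 mm tall, on the upper shelf; a bystander. Origin: centre of its foot.
- small_bowl: Bowl 124 mm across, 45 mm tall, on the upper shelf; a bystander. Origin: centre of its foot.
- cup_glazed: Glazed cup 65 mm across, 71 mm tall, on the upper shelf; a bystander. Origin: centre of its foot.
- sprig_mould: Small plaster block 52 x 70 x 31 mm lying on the table left of the mould; a bystander. Origin: centre of its underside.
- cone_box: Small card box 46 x 92 x 34 mm lying on the table right of the mould; a bystander. Origin: centre of its underside.
- glaze_jar_1: Lidded jar 63 mm across, 78 mm tall, standing left of the rack; a bystander. Origin: centre of its foot.
- masking_tape: Roll of tape 103 mm across, 25 mm high, lying on the table left of the mould; a bystander. Origin: centre of its underside.
There are look-alikes about, which are no part of the job. Leave any brown or turquoise look-alike of the mould alone.

How it is judged:
By the outcome, as a careful person would: the job done as asked, in the order asked, and still so for the second after the job is handed in, with the robot touching nothing.
It also fails if it takes over 58 s, if anything falls off the work surface, if the arm or the gripper's body presses on something with over 40 N, if the wrist force passes 120 N, or if a joint passes its speed limit or range.

## Working session

There is one attempt and no reset: what is moved stays moved. The work goes in short steps, each a Python script; the robot and the scene stay as the last script left them, time stands still between calls to the robot, and variables do not carry over. Pictures are saved under pics/ and viewed, at most 10 in all, crops included, and the job is handed in when it is done.

```bash
mkdir -p pics; cat > h.py <<'E'
import numpy as np, cv2
from scipy.spatial.transform import Rotation as R
from bench import robot
def cam(n):
    d=robot.get_image(n); d['f']=d['img'].shape[0]/2/np.tan(np.radians(d['fovy'])/2)
    o=np.array(d['orientation']); d['R']=R.from_euler('xyz',o).as_matrix() if o.shape==(3,) else o
    return d
def ray(d,u,v):
    r=d['R']@np.array([(u-d['cx'])/d['f'],(v-d['cy'])/d['f'],1]); return np.array(d['eye']),r
def onz(d,u,v,z):
    e,r=ray(d,u,v); return e+r*(z-e[2])/r[2]
def proj(d,p):
    c=d['R'].T@(np.array(p)-d['eye']); return c[:2]/c[2]*d['f']+[d['cx'],d['cy']]
E
python3 - <<'E'
from h import *
a,b=cam('scene'),cam('side')
for d in(a,b): print(d['eye'],d['orientation'],d['f'],d['cx'],d['cy'])
cv2.imwrite('pics/scene0.png',a['img']);cv2.imwrite('pics/side0.png',b['img'])
print(robot.current_eef_rot(),robot.current_t())
E
```

```text
[1264.30730425 -338.05800364 1153.79916947] [-2.51050833  0.01729813  1.18816859] 434.6451884186329 265.99493921730306 187.68621569767626
[ 247.8520192  1269.37072361  717.10209644] [-1.95385094 -0.00778747 -2.89646616] 432.62279976935866 254.23609275531578 198.19425155874472
[-3.14001717e+00 -3.02529547e-04  3.80807766e-01] 0.1
```

View pics/scene0.png

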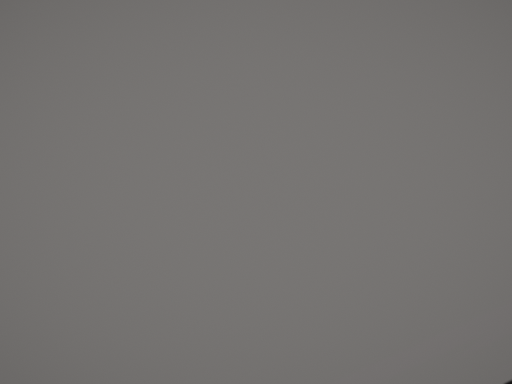

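View pics/side0.png

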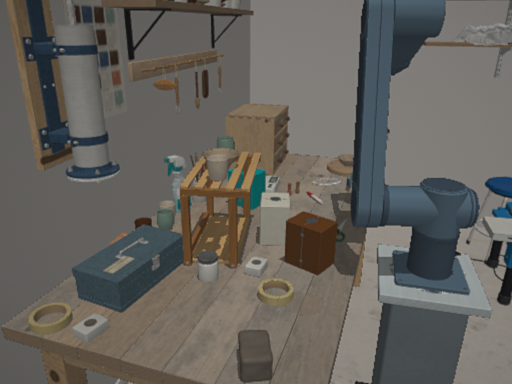

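The scene camera shows only a blank wall, so it is no use. In the side view, what could be taken for the mould is the white block at (276,218), the brown one at (311,242) and the turquoise one at (247,187). Small white blocks also lie at (257,266) and (90,327). The rack runs from (190,255) to (262,155). I choose the white block and check it in a close crop.

```bash
python3 - <<'E'
from h import *
b=cam('side'); im=b['img'][120:300,170:370]
cv2.imwrite('pics/side1.png',cv2.resize(im,None,fx=3.3,fy=3.3,interpolation=cv2.INTER_CUBIC))
for u,v in [(262,242),(288,243),(205,270),(256,271)]: print((u,v),onz(b,u,v,0).round())
for u,v in [(262,202),(288,202),(276,200)]: print((u,v),onz(b,u,v,150).round())
for u,v in [(185,187),(243,191),(262,155)]: print((u,v),onz(b,u,v,272).round())
for p in [[450,-250,430],[430,-100,450],[400,0,450]]:
  for tilt in (0,.4,.6):
    o=(R.from_euler('y',-tilt)*R.from_euler('xyz',[np.pi,0,np.pi/2*0])).as_euler('xyz')
    print(p,tilt,robot.inverse_kinematics(p,o))
w=cam('wrist'); print(w['eye'],w['orientation'],w['f'],robot.current_tcp_pos())
print(w['R'])
E
```

```text
(262, 242) [547. -63.   0.]
(288, 243) [456. -79.   0.]
(205, 270) [677. 166.   0.]
(256, 271) [521. 131.   0.]
(262, 202) [551. -70. 150.]
(288, 202) [465. -93. 150.]
(276, 200) [ 508. -101.  150.]
(185, 187) [730. 165. 272.]
(243, 191) [557. 152. 272.]
(262, 155) [ 588. -221.  272.]
[450, -250, 430] 0 [-7.24032962e-01  1.40913169e-01  1.18219119e+00 -4.44089210e-16
  1.81848830e+00  8.46763365e-01]
[450, -250, 430] 0.4 [-0.96676387 -0.09312542  1.49068701  0.32686207  1.51165885  0.62296417]
[450, -250, 430] 0.6 [-1.1234023  -0.18718313  1.65008113  0.54125609  1.41620731  0.43432943]
[430, -100, 450] 0 [-4.82186018e-01  2.85172008e-03  1.28579652e+00 -4.44089210e-16
  1.85294441e+00  1.08861031e+00]
[430, -100, 450] 0.4 [-0.70812463 -0.27261629  1.58289917  0.25638051  1.5222063   0.89026407]
[430, -100, 450] 0.6 [-0.89259538 -0.40504897  1.74248064  0.46115449  1.41639395  0.697086  ]
[400, 0, 450] 0 [-2.80670527e-01 -7.72521053e-02  1.36216149e+00 -4.44089210e-16
  1.85668327e+00  1.29012580e+00]
[400, 0, 450] 0.4 [-0.44548444 -0.3689424   1.64113486  0.16895562  1.50585279  1.14538313]
[400, 0, 450] 0.6 [-0.61201645 -0.52286408  1.79429808  0.3373246   1.37127526  0.97631609]
[ 277.86961998 -480.93911163  385.62233189] [ 2.85152257e+00  1.44546619e-03 -1.19130207e+00] 319.94951366096353 [ 204.34425935 -510.27318503  218.13041027]
[[ 0.37045036 -0.88989507 -0.26618281]
 [-0.92885114 -0.35535876 -0.10466956]
 [-0.00144547  0.28601908 -0.95822283]]
```

View pics/side1.png

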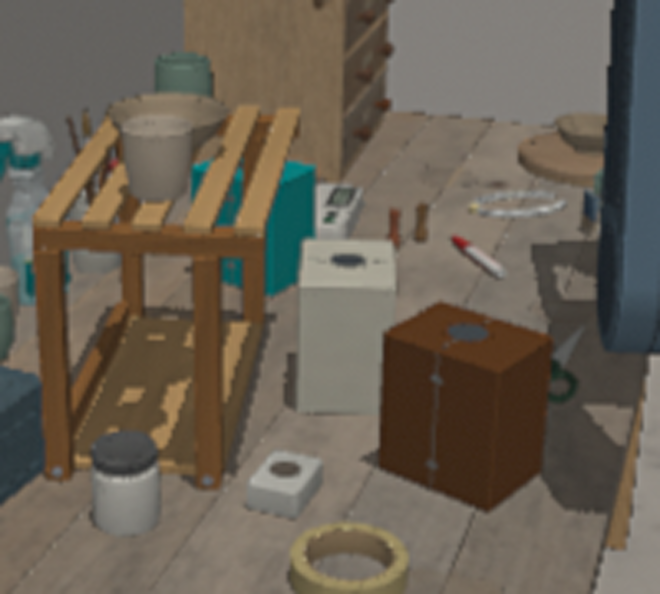

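The crop confirms it: an upright off-white block at side pixel (276,218) with a dark round mouth, right in front of the rack. The brown one has a seam and stands nearer the camera; the turquoise one is at the far side. Next I take wrist views from above and tilted.

```bash
cat >> h.py <<'E'
def ori(tilt,yaw,flip=1):
    "tool tilted forward by tilt in the vertical plane of heading yaw; flip=1: camera on the robot's side"
    return (R.from_euler('z',yaw)*R.from_euler('y',-tilt)*R.from_euler('z',np.pi*flip)*R.from_euler('x',np.pi)).as_euler('xyz')
E
python3 - <<'E'
from h import *
for fl in (0,1):
  for p,t in [([420,-60,430],0),([250,-50,350],.6),([250,-50,350],.7),([400,-70,30],.7),([450,-60,150],.7),([600,-40,60],.7)]:
    q=robot.inverse_kinematics(p,ori(t,.14,fl)); print(fl,p,t,None if q is None else np.round(q,2))
robot.move_linear([300,-450,430])
robot.move_ptp([400,-40,450],ori(0,.14,1))
w=cam('wrist'); cv2.imwrite('pics/w0.png',w['img']); import pickle; pickle.dump(w,open('w0.pkl','wb'))
print(w['eye'],robot.current_t())
E
```

```text
0 [420, -60, 430] 0 [-0.41 -0.03  1.37 -0.    1.81  1.02]
0 [250, -50, 350] 0.6 None
0 [250, -50, 350] 0.7 None
0 [400, -70, 30] 0.7 None
0 [450, -60, 150] 0.7 [-0.9  -0.15  2.42  0.97  0.73 -0.17]
0 [600, -40, 60] 0.7 [-0.5   0.32  2.23  1.59  0.39 -0.53]
1 [420, -60, 430] 0 [-0.41 -0.03  1.37 -0.    1.81 -2.12]
1 [250, -50, 350] 0.6 None
1 [250, -50, 350] 0.7 None
1 [400, -70, 30] 0.7 None
1 [450, -60, 150] 0.7 [-0.9  -0.15  2.42  0.97  0.73  2.97]
1 [600, -40, 60] 0.7 [-0.5   0.32  2.23  1.59  0.39  2.61]
[320.97709365 -51.48660677 617.439475  ] 3.8167
```

View pics/w0.png

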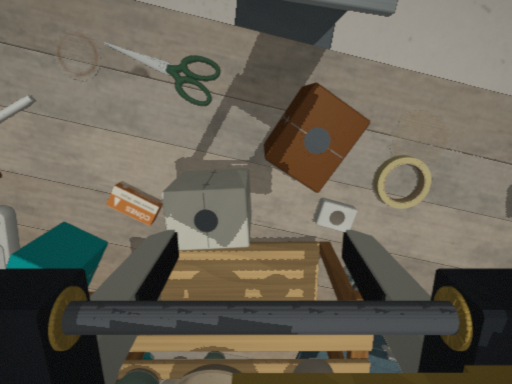

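The view from above shows the mould with its mouth at (206,221), the cone box at (135,203), the brown block at (317,140) and the sprig mould at (337,216). The shelf's front slat runs from about (250,243) to (318,239). A tilted view should show the board's front edge.

```bash
python3 - <<'E'
from h import *
import pickle
w=pickle.load(open('w0.pkl','rb'))
for n,u,v,z in [('mouth',206,221,150),('nearL',248,190,150),('nearR',167,194,150),('baseL',248,168,0),('baseR',182,172,0),('sh',250,243,272),('sh2',318,239,272),('brownTop',317,140,150),('b1',370,122,150),('b2',317,191,0),('sprig',337,216,31),('cone',135,203,34),('tape',404,182,25)]: print(n,onz(w,u,v,z).round())
ok=False
for p in ([400,-60,420],[420,-60,400],[450,-60,400]):
  for t in (.5,.4,.3,.2):
    try:
      robot.move_ptp(p,ori(t,.1,1)); ok=True; print(p,t); break
    except robot.MotionError as e: pass
  if ok: break
w=cam('wrist'); pickle.dump(w,open('w1.pkl','wb')); print(w['eye'],robot.current_t())
cv2.imwrite('pics/w1.png',w['img'])
E
```

```text
mouth [ 514. -110.  150.]
nearL [455. -51. 150.]
nearR [ 478. -173.  150.]
baseL [454. -57.   0.]
baseR [ 480. -185.    0.]
sh [484. -41. 272.]
sh2 [468.  38. 272.]
brownTop [367.  38. 150.]
b1 [331. 109. 150.]
b2 [481.  86.   0.]
sprig [518. 128.  31.]
cone [ 544. -263.   34.]
tape [435. 242.  25.]
[400, -60, 420] 0.5
[250.55891066 -75.38165035 529.9694637 ] 4.4417
```

View pics/w1.png

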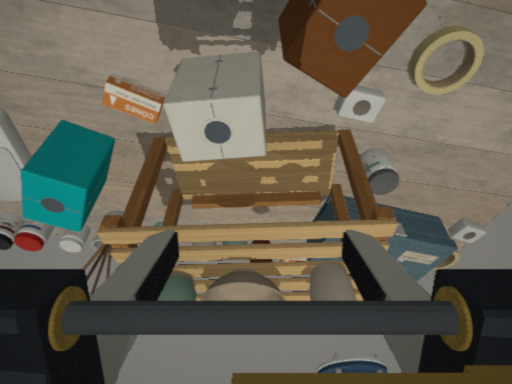

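The tilted view shows everything: the mould with mouth (217,132), the board's front edge from about (264,134) to (337,131), the back rail's foot about (192,205)–(322,195), the posts at (160,140) and (343,132). I enlarge it for pixel measurements.

```bash
python3 - <<'E'
from h import *
import pickle
w=pickle.load(open('w1.pkl','rb'))
c=w['img'][45:215,150:362]
c=cv2.resize(c,None,fx=3.5,fy=3.5,interpolation=cv2.INTER_CUBIC)
for i in range(0,212,20): cv2.putText(c,str(150+i),(int(i*3.5),10),0,.35,(0,0,255)); cv2.line(c,(int(i*3.5),12),(int(i*3.5),16),(0,0,255))
for i in range(0,170,20): cv2.putText(c,str(45+i),(0,int(i*3.5)+4),0,.35,(0,0,255))
cv2.imwrite('pics/w1c.png',c)
E
```

```text
(no output)
```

View pics/w1c.png

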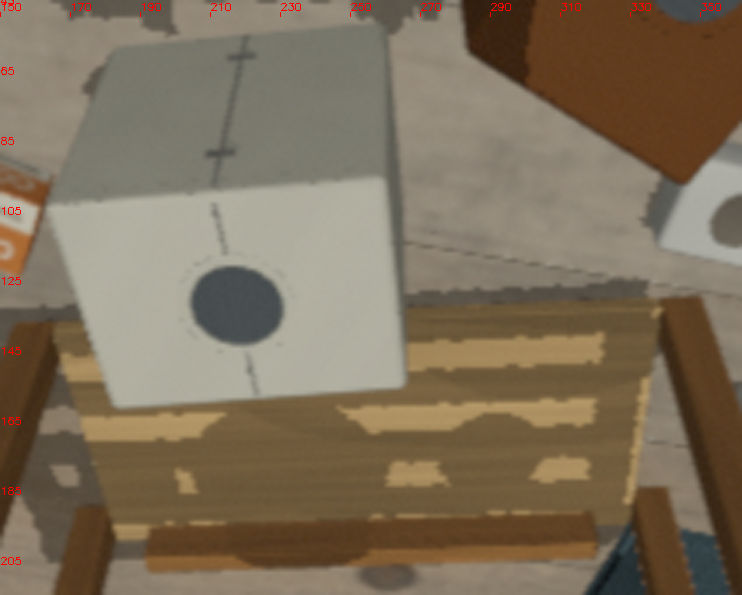

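```bash
python3 - <<'E'
from h import *
import pickle
w=pickle.load(open('w1.pkl','rb'))
P=lambda u,v,z: onz(w,150+u/3.5,45+v/3.5,z)
nr,nl,fl,fr=[P(*c,150) for c in [(47,206),(387,178),(406,385),(117,408)]]
print('top',*[c[:2].round(1) for c in (nr,nl,fl,fr)])
x=lambda a,b:np.degrees(np.arctan2(*(b-a)[:2][::-1])).round(1)
print('widths',np.linalg.norm(nl-nr),np.linalg.norm(fl-fr),np.linalg.norm(fl-nl),np.linalg.norm(fr-nr))
print('ang',x(nr,nl)-90,x(fr,fl)-90,x(nl,fl),x(nr,fr),'centre',(nr+nl+fl+fr)/4)
bl,br=P(384,25,0),P(110,50,0); print('base',bl.round(1),br.round(1),x(br,bl)-90)
L,Rr=P(660,300,12),P(52,323,12); print('board',L.round(1),Rr.round(1),np.linalg.norm(L-Rr),x(Rr,L)-90, ((L+Rr)/2).round(1))
a,b=P(118,525,12),P(595,513,12); print('rail',a.round(1),b.round(1),x(a,b)-90)
E
```

```text
top [ 476.5 -181.3] [452.9 -55.4] [548.  -37.9] [ 572.8 -162.3]
widths 128.1358454176109 126.8231172691264 96.700706356357 98.16402807374185
ang 10.599999999999994 11.299999999999997 10.4 11.2 centre [ 512.53816547 -109.23235573  150.        ]
base [456.1 -56.4   0. ] [ 480.1 -184.     0. ] 10.599999999999994
board [584.1 107.7  12. ] [ 631.6 -225.5   12. ] 336.52924214741654 8.099999999999994 [607.8 -58.9  12. ]
rail [ 790.2 -200.4   12. ] [749.  109.7  12. ] 7.599999999999994
```

```bash
cat >> h.py <<'E'
YAW=0.138; RO=np.array([608.,-59.,0]); RR=R.from_euler('z',YAW).as_matrix()
def rk(x,y,z): return RO+RR@np.array([x,y,z])
E
python3 - <<'E'
from h import *
import pickle
w=pickle.load(open('w1.pkl','rb')); w0=pickle.load(open('w0.pkl','rb'))
tr=lambda p:(RR.T@(p-RO)).round()
print('brown base',tr(onz(w,283,57,0)),tr(onz(w,346,96,0)),'top w0',*[tr(onz(w0,u,v,150)) for u,v in [(317,84),(370,122),(317,191),(265,152)]])
print('mould',tr(np.array([514,-110,0])),'TCP now',tr(np.array(robot.current_tcp_pos())))
for z in (28,60,110,160,220):
  print(z)
  for x in (-220,-200,-180,-165,-150,-130,-100,-50,-20,5):
    print(x,[t for t in (.3,.4,.45,.5,.55,.6,.65,.7,.8) if robot.inverse_kinematics(rk(x,-37,z),ori(t,YAW,1)) is not None])
E
```

```text
brown base [-141.   61.    0.] [-66. 175.   0.] top w0 [-303.  126.  150.] [-251.  204.  150.] [-149.  134.  150.] [-208.   54.  150.]
mould [-100.  -38.    0.] TCP now [-206.   27.  421.]
28
-220 [0.3, 0.4, 0.45, 0.5, 0.55, 0.6, 0.65]
-200 [0.3, 0.4, 0.45, 0.5, 0.55, 0.6, 0.65, 0.7]
-180 [0.3, 0.45, 0.5, 0.55, 0.6, 0.65, 0.7]
-165 [0.3, 0.4, 0.45, 0.5, 0.55, 0.6, 0.65, 0.7, 0.8]
-150 [0.3, 0.4, 0.45, 0.5, 0.55, 0.6, 0.65, 0.7, 0.8]
-130 [0.3, 0.4, 0.5, 0.55, 0.6, 0.65, 0.7, 0.8]
-100 [0.3, 0.4, 0.45, 0.5, 0.55, 0.6, 0.65, 0.7, 0.8]
-50 [0.3, 0.4, 0.45, 0.5, 0.55, 0.6, 0.65, 0.7, 0.8]
-20 [0.3, 0.4, 0.45, 0.5, 0.55, 0.6, 0.65, 0.7, 0.8]
5 [0.3, 0.4, 0.45, 0.5, 0.6, 0.65, 0.7, 0.8]
60
-220 [0.3, 0.4, 0.45, 0.5, 0.55, 0.6, 0.65, 0.7]
-200 [0.3, 0.4, 0.45, 0.5, 0.55, 0.6, 0.65, 0.7]
-180 [0.3, 0.4, 0.5, 0.55, 0.6, 0.65, 0.7, 0.8]
-165 [0.3, 0.4, 0.45, 0.5, 0.55, 0.6, 0.65, 0.7, 0.8]
-150 [0.3, 0.4, 0.45, 0.5, 0.55, 0.6, 0.65, 0.7, 0.8]
-130 [0.3, 0.4, 0.45, 0.5, 0.55, 0.6, 0.65, 0.7, 0.8]
-100 [0.3, 0.4, 0.45, 0.5, 0.55, 0.6, 0.65, 0.7, 0.8]
-50 [0.3, 0.4, 0.45, 0.5, 0.6, 0.65, 0.7, 0.8
[... 975 characters left out ...]
55, 0.6, 0.65, 0.7, 0.8]
-50 [0.3, 0.4, 0.45, 0.5, 0.55, 0.6, 0.65, 0.8]
-20 [0.3, 0.4, 0.45, 0.5, 0.55, 0.6, 0.65, 0.7, 0.8]
5 [0.3, 0.4, 0.45, 0.5, 0.55, 0.6, 0.65, 0.7, 0.8]
220
-220 [0.3, 0.4, 0.45, 0.5, 0.55, 0.65, 0.7, 0.8]
-200 [0.3, 0.4, 0.45, 0.5, 0.55, 0.6, 0.65, 0.7, 0.8]
-180 [0.3, 0.4, 0.45, 0.5, 0.55, 0.6, 0.65, 0.7, 0.8]
-165 [0.3, 0.4, 0.45, 0.5, 0.55, 0.6, 0.65, 0.7, 0.8]
-150 [0.3, 0.4, 0.45, 0.5, 0.55, 0.6, 0.65, 0.8]
-130 [0.3, 0.4, 0.45, 0.5, 0.55, 0.6, 0.65, 0.7, 0.8]
-100 [0.3, 0.4, 0.45, 0.5, 0.55, 0.6, 0.65, 0.7, 0.8]
-50 [0.3, 0.4, 0.45, 0.5, 0.55, 0.6, 0.65, 0.7, 0.8]
-20 [0.3, 0.4, 0.45, 0.5, 0.55, 0.6, 0.65, 0.7]
5 [0.3, 0.4, 0.45, 0.5, 0.55, 0.6, 0.65, 0.7, 0.8]
```

```bash
cat >> h.py <<'E'
def st(tag=''):
    p=RR.T@(np.array(robot.current_tcp_pos())-RO); f=RR.T@np.array(robot.current_contact_force())
    print(tag,'t',round(robot.current_t(),2),'rack',p.round(1),'F',f.round(1)); return p
E
python3 - <<'E'
from h import *
o=ori(.65,YAW,1); Y=-52
robot.move_gripper(.6)
robot.move_ptp(rk(-235,Y,200),o); st('above')
robot.move_linear(rk(-190,Y,26),o,speed=150); st('low')
s=robot.move_linear(rk(-154,Y,26),speed=25,f_stop=15); st(('c',s))
if not s:
    s=robot.move_linear(rk(-92,Y,26),speed=22,f_stop=16); st(('push',s))
w=cam('wrist'); cv2.imwrite('pics/w2.png',w['img'])
b=cam('side'); cv2.imwrite('pics/s2.png',b['img'])
big=np.hstack([cv2.resize(w['img'],(400,300)),cv2.resize(b['img'][130:290,170:383],(400,300))])
cv2.imwrite('pics/c2.png',big)
E
```

```text
above t 9.68 rack [-235.   -52.   200.1] F [-0.3  0.4 -0.2]
low t 11.03 rack [-190.   -52.1   26.1] F [ 0.3 -0.6 -0.3]
('c', False) t 12.62 rack [-154.2  -51.7   25.9] F [-3.7  1.1  0.8]
('push', True) t 14.73 rack [-102.   -52.1   25.2] F [-5.7 -0.6  3.7]
```

View pics/c2.png

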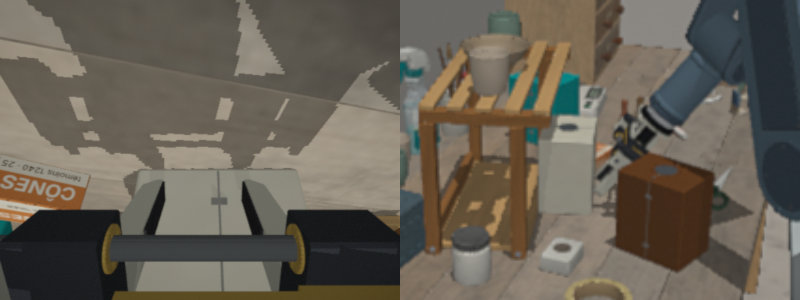

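The slide stopped at TCP rack x −102 on a sharp rise in force. The wrist half shows both fingers on the mould's near face; the side half shows the mould upright at the board's edge. I press once more gently to confirm the stop, then check squareness from a wrist view with the arm backed off.

```bash
python3 - <<'E'
from h import *
import pickle
p=st(); Y=-52
s=robot.move_linear(rk(p[0]+8,Y,26),speed=10,f_stop=12); q=st(('press',s))
robot.move_linear(rk(q[0]-20,Y,30),speed=120)
robot.move_linear(rk(-215,Y,240),ori(.5,YAW,1),speed=230)
robot.sleep(.1)
st()
w=cam('wrist'); pickle.dump(w,open('w3.pkl','wb'))
u,v=proj(w,rk(-50,-38,150)); u,v=int(u),int(v); print(u,v)
x0,y0=max(0,min(512-240,u-120)),max(0,min(384-180,v-100)); print(x0,y0)
c=cv2.resize(w['img'][y0:y0+180,x0:x0+240],None,fx=3.3,fy=3.3,interpolation=cv2.INTER_CUBIC)
for i in range(0,240,20): cv2.putText(c,str(x0+i),(int(i*3.3),10),0,.35,(0,0,255))
for i in range(0,180,20): cv2.putText(c,str(y0+i),(0,int(i*3.3)+4),0,.35,(0,0,255))
cv2.imwrite('pics/w3c.png',c)
E
```

```text
t 14.83 rack [-102.1  -52.1   25.1] F [-5.4 -0.8  3.1]
('press', True) t 15.19 rack [-102.1  -52.1   24.6] F [-5.8 -0.9  4.6]Traceback (most recent call last):
  File "<stdin>", line 6, in <module>
bench.MotionError: the arm cannot follow that straight line within its joint ranges
```

```bash
python3 - <<'E'
from h import *
import pickle
Y=-52
robot.move_linear(rk(-160,Y,200),speed=200)
st()
w=cam('wrist'); pickle.dump(w,open('w3.pkl','wb'))
u,v=proj(w,rk(-50,-38,150)); u,v=int(u),int(v); print(u,v)
x0,y0=max(0,min(512-240,u-120)),max(0,min(384-180,v-100)); print(x0,y0)
c=cv2.resize(w['img'][y0:y0+180,x0:x0+240],None,fx=3.3,fy=3.3,interpolation=cv2.INTER_CUBIC)
for i in range(0,240,20): cv2.putText(c,str(x0+i),(int(i*3.3),10),0,.35,(0,0,255))
for i in range(0,180,20): cv2.putText(c,str(y0+i),(0,int(i*3.3)+4),0,.35,(0,0,255))
cv2.imwrite('pics/w3c.png',c)
E
```

```text
Traceback (most recent call last):
bench.MotionError: the arm cannot follow that straight line within its joint ranges
```

```bash
python3 - <<'E'
from h import *
st(); print(np.round(robot.current_qpos(),3))
for x,z,t in [(-122,30,.65),(-130,60,.65),(-140,100,.65),(-150,150,.65),(-160,200,.65),(-160,200,.5),(-112,100,.65),(-112,100,.5),(-60,160,.65),(-40,200,.65),(5,60,.65)]:
    for f in (0,1):
        q=robot.inverse_kinematics(rk(x,-52,z),ori(t,YAW,f)); print(x,z,t,f,None if q is None else np.round(q,2))
E
```

```text
t 15.51 rack [-121.8  -52.5   30.4] F [-0.3  0.1 -0.9]
[-0.873  0.305  2.371  1.429  0.539  2.402]
-122 30 0.65 0 [-0.88  0.31  2.38  1.44  0.55 -0.76]
-122 30 0.65 1 [-0.88  0.31  2.38  1.44  0.55  2.38]
-130 60 0.65 0 [-0.9   0.21  2.36  1.26  0.58 -0.57]
-130 60 0.65 1 [-0.9   0.21  2.36  1.26  0.58  2.57]
-140 100 0.65 0 [-0.93  0.09  2.34  1.06  0.66 -0.35]
-140 100 0.65 1 [-0.93  0.09  2.34  1.06  0.66  2.79]
-150 150 0.65 0 [-0.97 -0.04  2.29  0.88  0.78 -0.14]
-150 150 0.65 1 [-0.97 -0.04  2.29  0.88  0.78  3.  ]
-160 200 0.65 0 [-1.   -0.15  2.22  0.76  0.92  0.  ]
-160 200 0.65 1 None
-160 200 0.5 0 [-0.86 -0.11  2.11  0.53  0.93  0.3 ]
-160 200 0.5 1 [-0.86 -0.11  2.11  0.53  0.93 -2.84]
-112 100 0.65 0 [-0.85  0.13  2.29  1.07  0.61 -0.29]
-112 100 0.65 1 [-0.85  0.13  2.29  1.07  0.61  2.85]
-112 100 0.5 0 [-0.74  0.13  2.17  0.69  0.62  0.17]
-112 100 0.5 1 [-0.74  0.13  2.17  0.69  0.62 -2.97]
-60 160 0.65 0 [-0.72  0.08  2.13  0.85  0.66  0.09]
-60 160 0.65 1 [-0.72  0.08  2.13  0.85  0.66 -3.05]
-40 200 0.65 0 [-0.68  0.05  2.04  0.74  0.72  0.26]
-40 200 0.65 1 [-0.68  0.05  2.04  0.74  0.72 -2.88]
5 60 0.65 0 [-0.6   0.36  2.1   1.22  0.45 -0.24]
5 60 0.65 1 [-0.6   0.36  2.1   1.22  0.45  2.9 ]
```

```bash
cat > tip.py <<'E'
from h import *
Y=-52; T=.8; o=ori(T,YAW,1); c=np.array([2.,5.])
def tcp(th):
    return rk(-100*np.cos(th)+88*np.sin(th)-c[0],Y,12+100*np.sin(th)+88*np.cos(th)-c[1])
ths=np.radians(np.arange(4,49,4))
qs=[robot.inverse_kinematics(tcp(t),o) for t in ths]
print([None if q is None else round(q[5],2) for q in qs])
if any(q is None for q in qs): raise SystemExit
robot.move_linear(rk(-135,Y,60),o,speed=80)
robot.move_linear(rk(-118,Y,93),o,speed=80); st('ready')
robot.move_linear(tcp(0),o,speed=25,f_stop=12); st('touch')
for t in ths:
    s=robot.move_linear(tcp(t),o,speed=40,f_stop=20); st((round(np.degrees(t)),s))
    f=np.linalg.norm(robot.current_contact_force())
    if s: break
    if t>.66 and f<1.2: print('gone'); break
b=cam('side'); w=cam('wrist')
cv2.imwrite('pics/c4.png',np.hstack([cv2.resize(w['img'],(400,300)),cv2.resize(b['img'][130:290,170:383],(400,300))]))
E
python3 tip.py
```

```text
[np.float64(2.43), np.float64(2.48), np.float64(2.52), np.float64(2.56), np.float64(2.6), np.float64(2.64), np.float64(2.67), np.float64(2.7), np.float64(2.72), np.float64(2.75), np.float64(2.77), np.float64(2.79)]
ready t 16.68 rack [-117.8  -51.6   92.9] F [-1.3 -0.4 -0.3]
touch t 17.48 rack [-102.   -51.8   95. ] F [0.3 0.7 0.4]
(4, False) t 17.86 rack [-95.8 -51.9 101.7] F [-1.3  0.4  0.4]
(8, False) t 18.24 rack [-88.8 -51.9 108. ] F [-2.9 -0.3 -0.9]
(12, False) t 18.62 rack [-81.5 -52.  113.9] F [-2.2 -1.  -0.6]
(16, False) t 19.01 rack [-73.8 -52.  119.2] F [-1.6 -0.3  0.8]
(20, False) t 19.39 rack [-65.7 -52.  124. ] F [-1.3 -1.1  1.1]
(24, False) t 19.77 rack [-57.3 -52.  128.2] F [-1.8 -0.4  1.8]
(28, False) t 20.16 rack [-48.7 -51.9 131.8] F [-1.  -0.9  1.7]
(32, False) t 20.54 rack [-39.9 -51.9 134.7] F [-1.4  0.5  0.7]
(36, False) t 20.93 rack [-31.  -51.6 136.8] F [-0.5  0.5 -0.7]
(40, False) t 21.31 rack [-21.8 -51.9 138.7] F [-0.6  0.4  0.9]
gone
```

View pics/c4.png

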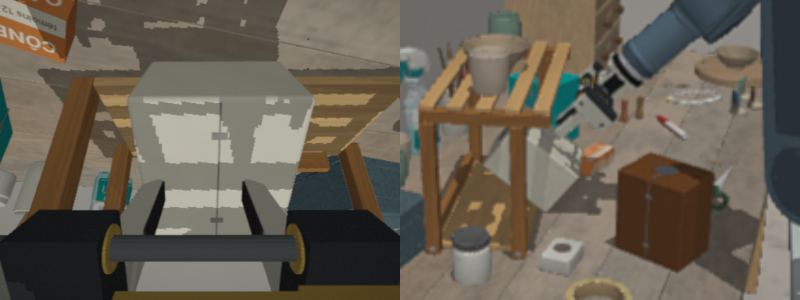

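The mould leans about 40°, with the fingers still on its face (wrist half) and the top inside the rack (side half). I carry on along the arc.

```bash
cat > tip2.py <<'E'
from h import *
Y=-52; T=.8; o=ori(T,YAW,1); c=np.array([2.,5.])
def tcp(th):
    return rk(-100*np.cos(th)+88*np.sin(th)-c[0],Y,12+100*np.sin(th)+88*np.cos(th)-c[1])
for t in np.radians([44,48,52]):
    s=robot.move_linear(tcp(t),o,speed=40,f_stop=20); st((round(np.degrees(t)),s))
    if s: break
robot.sleep(.3); st()
robot.move_linear(rk(-60,Y,140),o,speed=150)
b=cam('side'); w=cam('wrist')
import pickle; pickle.dump((w,b),open('w5.pkl','wb'))
cv2.imwrite('pics/c5.png',np.hstack([cv2.resize(w['img'],(400,300)),cv2.resize(b['img'][130:290,170:383],(400,300))]))
E
python3 tip2.py
```

```text
(44, False) t 21.79 rack [-12.5 -51.9 139.8] F [ 0.3  0.6 -0.1]
(48, False) t 22.18 rack [ -3.3 -51.9 140.2] F [-0.   0.1  0.5]
(52, False) t 22.56 rack [  6.  -51.9 140. ] F [0.7 0.2 1. ]
 t 22.86 rack [  5.7 -52.  140. ] F [ 0.  -0.5  0.3]
```

View pics/c5.png

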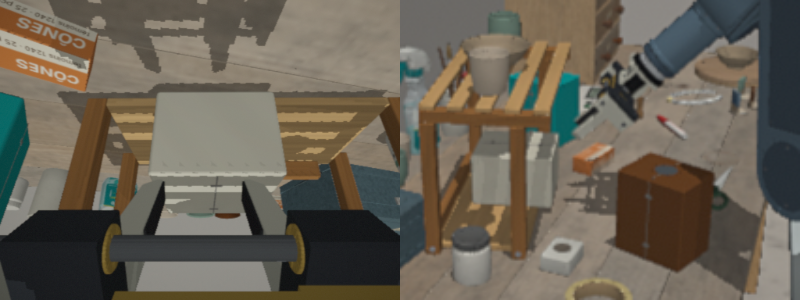

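It has fallen flat onto the board. The wrist half shows its underside with corners (157,93), (275,93), (148,178), (287,174). I measure from those, then push it home.

```bash
python3 - <<'E'
from h import *
import pickle
w,b=pickle.load(open('w5.pkl','rb'))
tr=lambda p:(RR.T@(p-RO)).round(1)
for u,v,z in [(157,93,12),(275,93,12),(148,178,112),(287,174,112)]: print(tr(onz(w,u*1.28,v*1.28,z)))
for x,z,t in [(-60,140,.7),(-70,60,.7),(-40,58,.7),(5,58,.7),(12,58,.7)]:
    q=robot.inverse_kinematics(rk(x,-45,z),ori(t,YAW,1)); print(x,z,None if q is None else np.round(q,2))
E
```

```text
[ -15.2 -105.1   12. ]
[-15.1  27.9  12. ]
[  -9.3 -106.1  112. ]
[-19.4  24.6 112. ]
-60 140 [-0.74  0.11  2.2   1.05  0.61  3.01]
-70 60 [-0.77  0.29  2.3   1.44  0.54  2.52]
-40 58 [-0.7   0.32  2.24  1.45  0.5   2.57]
5 58 [-0.61  0.37  2.15  1.43  0.46  2.68]
12 58 [-0.6   0.38  2.13  1.42  0.45  2.7 ]
```

```bash
cat > home.py <<'E'
from h import *
Y=-40; o=ori(.7,YAW,1)
robot.move_linear(rk(-75,Y,110),o,speed=120)
robot.move_gripper(.8)
robot.move_linear(rk(-70,Y,56),o,speed=120); st('low')
s=robot.move_linear(rk(-32,Y,56),speed=40,f_stop=14); st(('near',s))
s=robot.move_linear(rk(16,Y,56),speed=16,f_stop=15); p=st(('push',s))
if s:
    s=robot.move_linear(rk(p[0]+6,Y,56),speed=8,f_stop=13); p=st(('press',s))
robot.move_linear(rk(p[0]-45,Y,60),speed=100)
robot.sleep(.1)
b=cam('side'); w=cam('wrist'); st('off')
import pickle; pickle.dump((w,b),open('w6.pkl','wb'))
cv2.imwrite('pics/c6.png',np.hstack([cv2.resize(w['img'],(400,300)),cv2.resize(b['img'][130:290,170:383],(400,300))]))
E
python3 home.py
```

```text
low t 25.15 rack [-70.  -39.9  56. ] F [-0.2 -0.2  0. ]
('near', False) t 26.25 rack [-32.2 -39.9  55.8] F [ 0.8  0.3 -0.2]
('push', True) t 28.27 rack [  2.8 -39.9  55.2] F [-4.4 -0.9  4.3]
('press', True) t 28.65 rack [  2.8 -39.9  54.7] F [-4.2 -0.5  3.2]
off t 29.45 rack [-41.7 -40.   60.1] F [-0.3  0.2 -1.2]
```

View pics/c6.png

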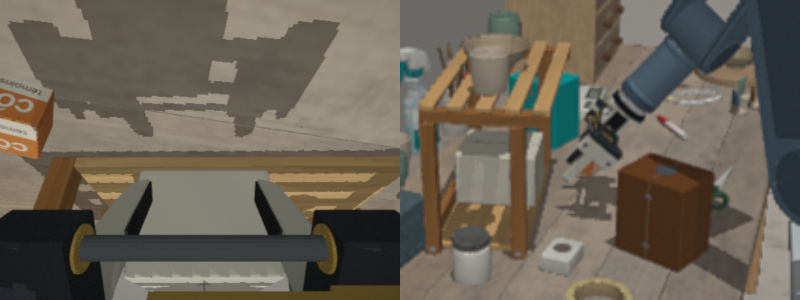

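The TCP stopped at 2.8 twice, which puts the mould's base at rack x ≈ 5, the expected home position. In the wrist half its lower edge lies at about row 171, parallel to the board's front edge. I check the angle numerically before handing in.

```bash
python3 - <<'E'
from h import *
import pickle
w,b=pickle.load(open('w6.pkl','rb'))
g=cv2.GaussianBlur(cv2.cvtColor(w['img'],cv2.COLOR_BGR2GRAY),(3,3),0).astype(float)
hs=cv2.cvtColor(w['img'],cv2.COLOR_BGR2HSV)
S=hs[...,1].astype(float)
cols=range(190,300,4)
pts=[(c,208+np.argmin(np.diff(S[208:232,c]))+.5) for c in cols]   # board (saturated) -> plaster
k=np.polyfit(*np.array(pts).T,1); r=np.array(pts); 
m=abs(np.polyval(k,r[:,0])-r[:,1])<1.5; k=np.polyfit(*r[m].T,1)
P=[onz(w,c,np.polyval(k,c),12) for c in (190,300)]
tr=lambda p:(RR.T@(p-RO)).round(1)
print(m.sum(),len(m),[tr(p) for p in P])
cols=[*range(110,180,4),*range(310,400,4)]
r=np.array([(c,186+np.argmax(np.diff(S[186:212,c]))+.5) for c in cols]); k=np.polyfit(*r.T,1); m=abs(np.polyval(k,r[:,0])-r[:,1])<3; k=np.polyfit(*r[m].T,1)
print(m.sum(),len(m),[tr(onz(w,c,np.polyval(k,c),12)) for c in (190,300)])
E
```

```text
28 28 [array([ 15. , -96.8,  12. ]), array([15.1, -8.5, 12. ])]
41 41 [array([-10.8, -92. ,  12. ]), array([-11.4, -11.2,  12. ])]
```

```bash
python3 - <<'E'
from h import *
robot.move_linear(rk(-100,-45,90),speed=120); robot.sleep(.3); st()
print(robot.hand_in())
E
```

```text
t 30.44 rack [-99.8 -44.7  89.7] F [0.1 0.3 0.1]
the job is handed in; nothing more can be done
None
```

The mould lies on its side on the lower board, pushed square against the back rail. Contact-force readings and stop thresholds stayed at or below about 20 N, nothing else appeared to be disturbed, and the job was handed in at about 30 s.

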